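# Pack a tea order into the tub at the market stall

### The job

Pack the customer's order into the empty grey tub: the rectangular tea brick lying flat on the tub's floor, the small tin standing upright on the floor, and the wooden scoop laid in with both ends below the rim so that a lid could go on. Lower each one into the tub before letting go rather than dropping it in from above the rim, and leave the taller tin, the round tea cake, the spatula and everything else on the counter where they are.

Things in the scene. Friction and masses are not known exactly. Their poses are not given: they have to be found in the camera images.
- tub: open grey plastic tub, empty, fixed to the counter; outside 240 mm along its x, 290 mm along its y, 70 mm high, walls and floor 5 mm thick (inside 230 x 280 mm, floor 5 mm above the counter), with a rim flange that sticks out 8 mm all round. Origin at the centre of its underside, on the counter; z up, y along its long side.
- brick_center (a point): tea brick: a rectangular block wrapped in pale paper with a cardboard band, 100 mm along its x, 60 mm along its y, 35 mm high, about 200 g, lying flat. This point is its centre, 17.5 mm above its underside; z up.
- small_tin_center (a point): small tea tin: an upright metal cylinder with a paper label, 60 mm in diameter and 60 mm high, about 120 g. This point is its centre, 30 mm above its underside; z up along its axis.
- scoop_grip (a point): wooden tea scoop, 150 mm long, about 70 g: a square open bowl 75 mm long, 50 mm wide and 36 mm high, and a round handle 75 mm long and 22 mm thick, its axis 20 mm above the scoop's underside. This point is on the handle's axis, 30 mm behind the bowl and 30 mm behind the scoop's middle; x points along the scoop towards the bowl, z up. The centre of mass is 12 mm in front of the bowl's back wall.
- scoop_lip (a point): the front end of the scoop's bowl, 105 mm ahead of scoop_grip along x, at the height of the handle's axis.
- scoop_tail (a point): the rear end of the scoop's handle, 45 mm behind scoop_grip, on the handle's axis.
- brick: the body of the tea brick; origin at the centre of its underside, axes as brick_center.
- small_tin: the body of the small tin; origin at the centre of its underside.
- scoop: the body of the scoop; origin under its middle, where bowl and handle meet, x towards the bowl.
- tall_tin_center (a point): bystander: tall tea tin of the same make as the small one, 60 mm in diameter, 110 mm high; its centre, 55 mm up.
- tea_cake_center (a point): bystander: round cake of pressed tea in pale paper, 90 mm in diameter, 30 mm high; its centre, 15 mm up.
- spatula_center (a point): bystander: flat wooden spatula, 160 mm long, blade 45 mm wide, 12 mm high, lying along its x; its middle, 6 mm up.
- honey_jar: bystander: closed amber honey jar, 68 mm in diameter, 95 mm high; origin at the centre of its underside.
- cup: bystander: white mug, 76 mm in diameter, 70 mm high; origin at the centre of its underside.
- big_block: bystander: big paper-wrapped block, 160 mm along x, 110 mm along y, 60 mm high; origin at the centre of its underside.
There are look-alikes about, which are no part of the job. Leave any blue or pink look-alike of the brick alone.

How it is judged:
At the end, for the whole second after the job is handed in: All three at rest in the tub, any arrangement. Brick flat within 15 deg, centre under 45 mm above the tub's underside; small tin upright within 11 deg, centre under 50 mm; scoop: handle point and both ends inside the walls and under 70 mm (rim) (x of brick_center in the frame of tub between -0.115 and 0.115 m and y of brick_center in the frame of tub between -0.14 and 0.14 m and z of brick_center in the frame of tub below 0.045 m and angle between the z axis of brick_center and the z axis of tub, either way round below 0.26 rad and x of small_tin_center in the frame of tub between -0.115 and 0.115 m and y of small_tin_center in the frame of tub between -0.14 and 0.14 m and z of small_tin_center in the frame of tub below 0.05 m and angle between small_tin_center's own z axis and vertical below 0.2 rad and x of scoop_grip in the frame of tub between -0.115 and 0.115 m and y of scoop_grip in the frame of tub between -0.14 and 0.14 m and z of each of scoop_grip, scoop_lip, scoop_tail in the frame of tub below 0.07 m and x of scoop_lip in the frame of tub between -0.115 and 0.115 m and y of scoop_lip in the frame of tub between -0.14 and 0.14 m and x of scoop_tail in the frame of tub between -0.115 and 0.115 m and y of scoop_tail in the frame of tub between -0.14 and 0.14 m and linear speed of each of brick, small_tin, scoop below 0.02 m/s); the robot touches nothing.
It fails at once if the tea brick is let go with its centre more than 80 mm above the counter (above the tub's rim) (x of brick_center in the frame of tub between -0.115 and 0.115 m and y of brick_center in the frame of tub between -0.14 and 0.14 m and z of brick_center in the frame of tub above 0.08 m and not (contact force between brick and the fingers above 0.02 N)).
It fails at once if the small tin is let go with its centre more than 80 mm above the counter (above the tub's rim) (x of small_tin_center in the frame of tub between -0.115 and 0.115 m and y of small_tin_center in the frame of tub between -0.14 and 0.14 m and z of small_tin_center in the frame of tub above 0.08 m and not (contact force between small_tin and the fingers above 0.02 N)).
It fails at once if the scoop is let go with its handle more than 80 mm above the counter (above the tub's rim) (x of scoop_grip in the frame of tub between -0.115 and 0.115 m and y of scoop_grip in the frame of tub between -0.14 and 0.14 m and z of scoop_grip in the frame of tub above 0.08 m and not (contact force between scoop and the fingers above 0.02 N)).
It fails at once if a bystander (tall tin, tea cake, spatula, honey jar, mug, big block) is moved by more than 30 mm (distance of any of tall_tin_center, tea_cake_center, spatula_center, honey_jar, cup, big_block from where it was at the start of the episode above 0.03 m).
It also fails if it takes over 72 s, if anything falls off the work surface, if the arm or the gripper's body presses on something with over 40 N, if the wrist force passes 120 N, or if a joint passes its speed limit or range.

### The arm

A 7-joint arm with a two-finger parallel gripper is mounted at the origin on the work surface. World frame = base frame: x ahead of the robot, y to its left, z up, the work surface at z = 0. Lengths are in m, angles in rad, forces in N, time in s.
With the tool pointing down it reaches from about 0.425 to 0.875 m from the base axis. Payload 4.7 kg.
Tool frame: the origin (TCP) lies on the centre line of the jaws, within the pads' length; the fingertips stand ahead of it and the grasp point (between the pads) lies 8 mm behind it (ctrl.finger_overhang is the x of the fingertips in the tool frame, in m); x points along the fingers, z is the direction in which the jaws open and shut, and the axes are right-handed (so a half turn about x gives the same grasp; the last joint's range is limited). The gripper opens to 87 mm and grips with 3 to 60 N. Pads are 19 mm wide; open, the fingers measure 117 mm over their backs; the gripper's body (75 mm by 190 mm) begins 51 mm behind the grasp point.
Start: joints at [-1.321, 0.321, -0.07, 1.45, 0.023, 1.371, -0.057], TCP at [0.152, 0.632, 0.234] pointing down, gripper open.
Joint ranges: [-2.86, 2.86], [-0.3, 2.09], [-1.38, 1.24], [0.06, 2.45], [-1.56, 4.7], [0.09, 2.05], [-2.69, 2.69]. Speed limits (rad/s): [2.57, 2.57, 3.14, 3.14, 3.14, 3.14, 3.14].

### API

Orientations are given as a rotation vector (axis times angle).
In Python, from bench import readout, viewer, job, nets, ctrl gives the robot as it stands.
- The arm moves only by the shell command python3 -m creep 'ROWS' [FORCE]. ROWS is JSON, a list of rows, each an object with "linear": the shift along the tool's x, y, z in m, a list of three; "twist": the turn, a rotation vector about the tool's x, y, z in degrees, a list of three; "fingers": the gripper's target within -1 to 1 (shut at 1, half-way at 0, fully open at -1). A call has 1 to 8 rows; each row is the pose to reach, as a shift and turn from the pose commanded when the call began, along the tool's axes at that moment; what a row does not reach only later rows make up. A row lasts 1/12 s, in which the tool goes at most 41.7 mm and 7.16 degrees, less where a joint would pass 70% of its speed; a pose out of reach is approached as far as the arm can. A call with a gripper value outside its range is refused whole. The fingers move at their own pace and stop on an object; FORCE is the grip in N (left out, the last holds). Time passes only in rows, so rows that repeat a pose let the fingers close. It gives the time, the measured TCP pose, the force and the opening at its end, in the units of the state.
- readout.get_state(): the state, without advancing time (a new reading comes with each control period).
- viewer.get_image(name): name is "scene" or "top" or "wrist"; returns (picture, depth): 480x640x3 uint8, red, green, blue; 480x640 float32, m along the optical axis (not along the pixel's ray), 0 where there is no reading.
- viewer.camera_params(name): a dict with "K" (3x3 intrinsics, pixels), "k1" (the pictures are not rectified: a ray, as slopes to the right and down, at radius r is drawn at 1 + k1 r^2 times it, then the intrinsics apply), "cam_to_world" (4x4, takes a point from camera to world coordinates). Camera axes: x right, y down, z forward; pixel columns grow to the right and rows downward; lengths in m; the calibration is good to about 2 mm. A picture is of the moment at which its call begins: read the wrist's pose just before it. camera_params takes no time and is no camera call; for the wrist camera it gives the pose at the moment of the call.
- job.close_job(): hands the job in, once; it reports no verdict.
Trained networks look in the newest picture that a camera, given by its name, has taken for a name from the list of things; names that differ only in an ending like _2 or _b are one class to them, and where a whole thing is asked for, a point or a joint stands for the part that bears it (a point fixed in the world has none). Each returns a list of dicts, best first, with "conf" (0 to 1); they miss things now and then, are a little off and sometimes report something else, mostly with a low value. They report only what shows in the picture. A call takes as long as a camera call. They do not tell look-alikes from the thing itself.
- nets.boxes_of(camera, label): "centre" ([x, y, z] in m, in world coordinates, good to about 4 mm: the middle of the surface that is visible of it).
- nets.place_of(camera, label): "centre" ([x, y, z] in m, in world coordinates, good to about 4 mm: a listed point, or the origin of a listed thing).
The state is a dict: "time": time; "joint_positions": joint angles; "qd": joint speeds; "joint_torque": joint torques, N m; "position": TCP position; "tool_rot": TCP orientation; "ft_force": force on the tool from outside, world axes, zero at the start; "torque": the same for the moment, N m; "grip_width": opening from 0.0 (shut) to 1.0 (fully open).
Only numpy, scipy, OpenCV 4.12 (cv2) and the standard library are available. Lean on these libraries where they do the work, as an engineer would, in place of code of your own. Each camera call takes 0.05 s, during which the arm holds its last target.

## Working session

There is one attempt and no reset: what is moved stays moved. The work goes in short steps, Python scripts to look and compute and a shell command to move; the robot and the scene stay as the last step left them, time stands still between calls to the robot, and variables do not carry over. Pictures are saved under pics/ and viewed, and the job is handed in when it is done.

```bash
ls -la; mkdir -p pics
cat > h.py <<'E'
import numpy as np, cv2, json
from bench import readout, viewer, job, nets, ctrl
from scipy.spatial.transform import Rotation as R
def snap(n,f):
    im,d=viewer.get_image(n); cv2.imwrite('pics/'+f,im[:,:,::-1]); p=viewer.camera_params(n); return im,d,p
def cloud(d,p):
    K=p['K'];K=np.array(K);T=np.array(p['cam_to_world']);h,w=d.shape
    u,v=np.meshgrid(np.arange(w),np.arange(h))
    pts=np.stack([u,v],-1).reshape(-1,1,2).astype(np.float64)
    n=cv2.undistortPoints(pts,K,np.array([p['k1'],0,0,0.])).reshape(h,w,2)
    P=np.concatenate([n*d[...,None],d[...,None]],-1)
    W=P@T[:3,:3].T+T[:3,3]; W[d==0]=np.nan
    return W
E
python3 - <<'E'
from h import *
s=readout.get_state(); print(s['time'],s['position'],s['tool_rot'],ctrl.finger_overhang)
print(R.from_rotvec(s['tool_rot']).as_matrix().round(3))
for n in ['scene','top']:
    im,d,p=snap(n,n+'0.png'); np.savez(n+'0.npz',im=im,d=d,**{k:np.array(v) for k,v in p.items()})
    print(n,np.array(p['cam_to_world']).round(3).tolist())
    for l in ['tub','brick_center','small_tin_center','scoop_grip','scoop_lip','scoop_tail','tall_tin_center','tea_cake_center','spatula_center','honey_jar','cup','big_block']:
        print(l,[(np.round(r['centre'],3).tolist(),round(r['conf'],2)) for r in nets.place_of(n,l)])
print(readout.get_state()['time'])
E
```

```text
total 12
drwxr-xr-x  3 agent agent 4096 Dec  6 22:24 .
drwxr-xr-x 23 root  root  4096 Dec  6 22:24 ..
drwxr-xr-x  2 agent agent 4096 Dec  6 22:24 pics
0.0 [0.1517785  0.63149578 0.23244945] [-1.0350865   1.31299169  1.03295624] 0.011
[[-0.    -0.972  0.234]
 [-0.002  0.234  0.972]
 [-1.    -0.    -0.002]]
scene [[0.581, 0.668, -0.465, 0.998], [0.814, -0.485, 0.321, -0.294], [-0.011, -0.565, -0.825, 0.918], [0.0, 0.0, 0.0, 1.0]]
tub [([0.507, -0.005, 0.01], 0.69), ([0.556, -0.303, 0.001], 0.64)]
brick_center [([0.225, 0.353, 0.016], 0.88), ([0.344, 0.013, 0.016], 0.84), ([0.452, 0.123, 0.019], 0.78), ([0.332, 0.23, 0.02], 0.78)]
small_tin_center [([0.597, 0.128, 0.031], 0.68)]
scoop_grip [([0.527, 0.375, 0.02], 0.74), ([0.616, 0.246, 0.013], 0.38)]
scoop_lip [([0.628, 0.377, 0.022], 0.82), ([0.452, 0.125, 0.017], 0.55)]
scoop_tail [([0.479, 0.376, 0.022], 0.97)]
tall_tin_center [([0.466, 0.267, 0.054], 0.93)]
tea_cake_center [([0.619, 0.247, 0.015], 0.66)]
spatula_center [([0.511, -0.004, 0.007], 0.58), ([0.629, 0.376, 0.021], 0.45)]
honey_jar [([0.765, -0.03, -0.001], 0.66)]
cup [([0
[... 224 characters left out ...]

brick_center [([0.33, 0.232, 0.017], 0.74), ([0.229, 0.356, 0.018], 0.74), ([0.345, 0.017, 0.015], 0.71), ([0.451, 0.123, 0.018], 0.67), ([0.598, 0.13, -0.005], 0.25)]
small_tin_center [([0.602, 0.127, 0.029], 0.81)]
scoop_grip [([0.522, 0.377, 0.016], 0.57)]
scoop_lip [([0.63, 0.378, 0.019], 0.96)]
scoop_tail [([0.48, 0.372, 0.021], 0.92), ([0.453, 0.126, 0.014], 0.5)]
tall_tin_center [([0.469, 0.266, 0.056], 0.82)]
tea_cake_center [([0.614, 0.255, 0.015], 0.83)]
spatula_center [([0.51, -0.007, 0.004], 0.72), ([0.451, 0.122, 0.018], 0.43)]
honey_jar [([0.766, -0.03, -0.001], 0.55)]
cup [([0.508, -0.004, 0.005], 0.71), ([0.728, 0.303, 0.001], 0.55)]
big_block [([0.6, 0.13, -0.0], 0.22)]
1.3
```

View pics/scene0.png

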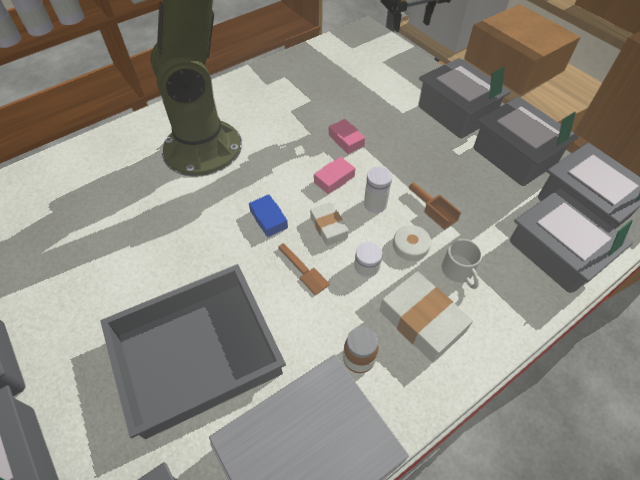

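View pics/top0.png

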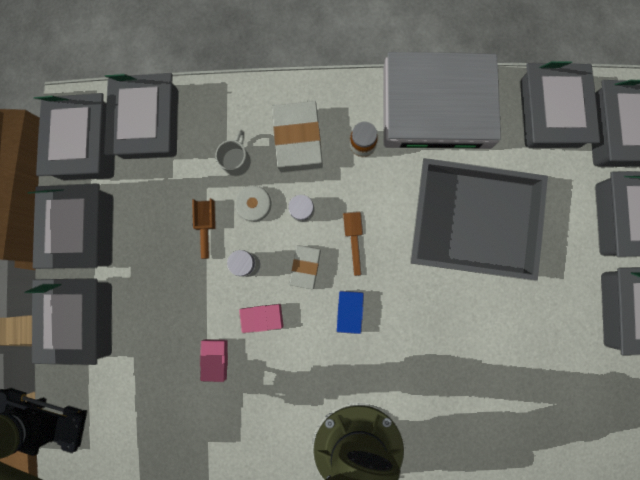

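Run:
```python
from h import *
for n in ['scene','top']:
    z=np.load(n+'0.npz'); W=cloud(z['d'],z)
    np.save(n+'W.npy',W); im=z['im']
    def rep(name,c,r,zmin,zmax=0.3):
        m=(np.hypot(W[...,0]-c[0],W[...,1]-c[1])<r)&(W[...,2]>zmin)&(W[...,2]<zmax)
        P=W[m]; 
        rect=cv2.minAreaRect(P[:,:2].astype(np.float32)*1000)
        print(n,name,m.sum(),'z',np.percentile(P[:,2],[5,50,95]).round(3),'rect',np.round(rect[0],1),np.round(rect[1],1),round(rect[2],1),'col',im[m].mean(0).round())
    for c in [(.228,.355),(.344,.015),(.452,.123),(.331,.231)]: rep('brick',c,.065,.025,.05)
    rep('tin',(.6,.128),.045,.05,.08)
    rep('scoop',(.555,.376),.09,.012,.06)
    rep('handle',(.51,.376),.035,.012,.06)
    rep('bowl',(.60,.376),.05,.028,.06)
    rep('tub',(.556,-.303),.22,.06,.085)
    rep('spat',(.51,-.005),.1,.006,.03)
    rep('block',(.783,.133),.11,.05,.085)
    rep('tall',(.467,.267),.045,.1,.13)
```

```text
scene brick 575 z [0.028 0.034 0.037] rect [229. 351.] [ 63.4 102.8] 86.8 col [168. 104. 123.]
scene brick 818 z [0.03  0.036 0.038] rect [342.5  13.5] [ 61.8 101.9] 85.3 col [ 71.  98. 172.]
scene brick 863 z [0.029 0.035 0.038] rect [453.3 122.4] [ 62.  103.5] 78.7 col [181. 174. 158.]
scene brick 685 z [0.029 0.034 0.037] rect [330.9 230.9] [ 64.  101.3] 7.3 col [203. 122. 147.]
scene tin 504 z [0.055 0.06  0.063] rect [598.5 126.8] [57.1 58.8] 51.3 col [200. 198. 204.]
scene scoop 683 z [0.014 0.027 0.036] rect [556.3 374.5] [151.3  53.1] 0.9 col [115.  89.  70.]
scene handle 190 z [0.016 0.027 0.032] rect [512.5 372.3] [63.5 22.9] 0.9 col [130. 101.  78.]
scene bowl 229 z [0.029 0.034 0.037] rect [591.2 375.1] [81.6 52.9] 0.8 col [116.  89.  69.]
scene tub 4172 z [0.063 0.07  0.073] rect [ 600.4 -309.5] [307.3 346.5] 80.9 col [107. 108. 109.]
scene spat 739 z [0.007 0.01  0.015] rect [505.9  36.6] [113.5 176.9] 86.0 col [150. 116.  90.]
scene block 3756 z [0.057 0.06  0.063] rect [780.4 135.2] [161.1 113. ] 3.8 col [186. 177. 160.]
scene tall 407 z [0.102 0.109 0.112] rect [466.
[... 466 characters left out ...]
ct [599.8 127.3] [58.9 58.2] 43.6 col [160. 160. 166.]
top scoop 578 z [0.017 0.03  0.038] rect [554.9 372.8] [148.3  52.3] 3.0 col [89. 61. 38.]
top handle 222 z [0.021 0.029 0.033] rect [512.5 372. ] [63.6 21.6] 3.5 col [102.  73.  47.]
top bowl 228 z [0.03  0.035 0.039] rect [589.2 374.9] [77.2 52.1] 2.5 col [88. 59. 34.]
top tub 2922 z [0.064 0.07  0.074] rect [ 595.7 -308.4] [309.5 329.3] 80.8 col [83. 85. 84.]
top spat 698 z [0.006 0.01  0.016] rect [505.7  -6.5] [179.1 178.6] 58.8 col [113.  81.  52.]
top block 2829 z [0.056 0.061 0.064] rect [781.  135.3] [162.  111.4] 4.7 col [142. 136. 119.]
top tall 541 z [0.106 0.11  0.114] rect [464.5 265. ] [60.6 57.9] 89.1 col [156. 156. 162.]
```

The scene view shows the grey tub at about (195,350), the cream brick at (328,222), the small tin at (368,257), the scoop (with its open bowl) at (437,205), and the spatula at (305,268). The top view agrees: the cream brick is at (305,267), between the pink and blue look-alikes, the small tin at (301,208) and the taller one at (241,263). Next I fit the tub pose.

```bash
cat >> h.py <<'E'
def go(target,jaw_deg,cmd=None):
    "relative tool-frame shift & twist to world target with tool down and jaw z axis at yaw jaw_deg"
    s=readout.get_state(); M=R.from_rotvec(s['tool_rot']).as_matrix(); p=np.array(s['position'])
    a=np.deg2rad(jaw_deg); z=np.array([np.cos(a),np.sin(a),0]); x=np.array([0,0,-1.]); y=np.cross(z,x)
    N=np.stack([x,y,z],1)
    print('t',round(s['time'],2),'pos',p.round(4),'F',np.round(s['ft_force'],1),'grip',round(s['grip_width'],3),'jaw',round(np.degrees(np.arctan2(M[1,2],M[0,2])),1))
    print('lin',(M.T@(np.array(target)-p)).round(4).tolist(),'twist',np.degrees(R.from_matrix(M.T@N).as_rotvec()).round(1).tolist())
E
python3 - <<'E'
from h import *
from scipy.optimize import least_squares
for n in ['scene','top']:
    W=np.load(n+'W.npy')
    m=(np.abs(W[...,0]-.556)<.16)&(np.abs(W[...,1]+.303)<.185)&(W[...,2]>.06)&(W[...,2]<.08)
    k,l,st,c=cv2.connectedComponentsWithStats(m.astype(np.uint8))
    i=1+np.argmax(st[1:,4]); P=W[l==i]
    # inside the rim ring only: fit ring 230x280..256x306
    def f(q):
        c,s=np.cos(q[2]),np.sin(q[2]); d=P[:,:2]-q[:2]
        x=np.abs(c*d[:,0]+s*d[:,1]);y=np.abs(-s*d[:,0]+c*d[:,1])
        sd=np.maximum(x-.1215,y-.1465)  # distance to ring middle
        return np.maximum(np.abs(sd)-.0065,0)*1000
    r=least_squares(f,[.556,-.303,-.14],loss='soft_l1'); q=r.x
    rect=cv2.minAreaRect(P[:,:2].astype(np.float32)*1000)
    print(n,len(P),q[:2].round(4),np.degrees(q[2]),r.cost/len(P),rect)
    c,s=np.cos(q[2]),np.sin(q[2])
    for nm,t in dict(brick=(-.055,.07),tin=(.065,.06),scoopmid=(0,-.07),scoopgrip=(.012,-.07)).items():
        print(nm,(q[0]+c*t[0]-s*t[1]).round(4),(q[1]+s*t[0]+c*t[1]).round(4))
go((.567,.3745,.15),92.5)
E
```

```text
scene 4156 [ 0.5588 -0.3022] -8.991534273819568 0.016422356040221974 ((558.0230712890625, -302.7150573730469), (307.4635314941406, 260.3959045410156), 80.98715209960938)
brick 0.5154 -0.2244
tin 0.6324 -0.2531
scoopmid 0.5478 -0.3713
scoopgrip 0.5597 -0.3732
top 2737 [ 0.5598 -0.3015] -9.202861846565797 0.01832994699426048 ((560.3076171875, -302.5728454589844), (309.4100341796875, 257.8137512207031), 80.80232238769531)
brick 0.5167 -0.2236
tin 0.6336 -0.2527
scoopmid 0.5486 -0.3706
scoopgrip 0.5605 -0.3725
t 1.3 pos [0.1519 0.632  0.2336] F [-0.6  0.8  0.1] grip 1.0 jaw 76.5
lin [0.0836, -0.4638, -0.1534] twist [-16.0, 0.0, 0.0]
```

```bash
python3 -m creep '[{"linear":[0.05,-0.3,-0.1],"twist":[-16,0,0],"fingers":-1},{"linear":[0.05,-0.3,-0.1],"twist":[-16,0,0],"fingers":-1},{"linear":[0.05,-0.3,-0.1],"twist":[-16,0,0],"fingers":-1},{"linear":[0.05,-0.3,-0.1],"twist":[-16,0,0],"fingers":-1},{"linear":[0.05,-0.3,-0.1],"twist":[-16,0,0],"fingers":-1},{"linear":[0.05,-0.3,-0.1],"twist":[-16,0,0],"fingers":-1},{"linear":[0.05,-0.3,-0.1],"twist":[-16,0,0],"fingers":-1},{"linear":[0.05,-0.3,-0.1],"twist":[-16,0,0],"fingers":-1}]'
python3 - <<'E'
from h import *
go((.567,.3745,.15),92.5)
E
```

```text
time: 1.97
position: [0.424, 0.4613, 0.1832]
tool_rot: [-1.24, 1.19, 1.237]
ft_force: [0.4, -0.1, -0.2]
grip_width: 1.004
t 1.97 pos [0.424  0.4613 0.1832] F [ 0.4 -0.1 -0.2] grip 1.004 jaw 92.3
lin [0.0336, -0.1394, -0.0924] twist [-0.2, -0.1, 0.1]
```

```bash
python3 -m creep '[{"linear":[0.034,-0.139,-0.092],"twist":[0,0,0],"fingers":-1},{"linear":[0.034,-0.139,-0.092],"twist":[0,0,0],"fingers":-1},{"linear":[0.034,-0.139,-0.092],"twist":[0,0,0],"fingers":-1},{"linear":[0.034,-0.139,-0.092],"twist":[0,0,0],"fingers":-1},{"linear":[0.034,-0.139,-0.092],"twist":[0,0,0],"fingers":-1},{"linear":[0.034,-0.139,-0.092],"twist":[0,0,0],"fingers":-1}]'
python3 - <<'E'
from h import *
im,d,p=snap('wrist','w1.png'); W=cloud(d,p)
P=W[(np.hypot(W[...,0]-.555,W[...,1]-.374)<.1)&(W[...,2]>.014)&(W[...,2]<.05)]
print(len(P)); 
if len(P): print(cv2.minAreaRect(P[:,:2].astype(np.float32)*1000),np.percentile(P[:,2],[50,95]))
for l in ['scoop','scoop_grip','scoop_lip']: print(l,[(np.round(r['centre'],3).tolist(),round(r['conf'],2)) for r in nets.place_of('wrist',l)])
go((.567,.3745,.026),92.5)
E
```

```text
time: 2.47
position: [0.5662, 0.3744, 0.1484]
tool_rot: [-1.238, 1.194, 1.234]
ft_force: [-0.1, -0.5, 0.5]
grip_width: 0.998
5443
((552.5248413085938, 339.86163330078125), (148.82518005371094, 129.7230682373047), 2.421581983566284) [0.03036933 0.0368253 ]
scoop [([0.556, 0.378, -0.0], 0.56)]
scoop_grip [([0.526, 0.378, 0.02], 0.7)]
scoop_lip [([0.627, 0.38, 0.018], 0.82)]
t 2.67 pos [0.5615 0.381  0.1499] F [ 0.2 -0.4 -0.1] grip 0.999 jaw 92.7
lin [0.1239, -0.0053, -0.0069] twist [0.2, 0.1, -0.0]
```

View pics/w1.png

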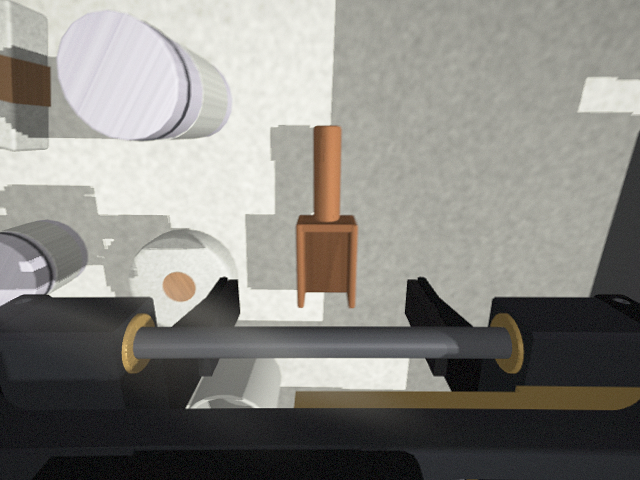

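The wrist view shows the scoop in line with the jaws: bowl at columns 298–357, rows 215–307, handle up to (328,125), and the tea cake well clear at (180,285). I now measure it in this second view.

Run:
```python
from h import *
im,d,p=snap('wrist','w2.png'); W=cloud(d,p)
m=(np.abs(W[...,0]-.555)<.1)&(np.abs(W[...,1]-.376)<.045)&(W[...,2]>.014)&(W[...,2]<.05)
P=W[m]; print(cv2.minAreaRect(P[:,:2].astype(np.float32)*1000),np.percentile(P[:,2],[5,50,95]))
B=P[P[:,0]>.565]; print('bowl',cv2.minAreaRect(B[:,:2].astype(np.float32)*1000)); H=P[P[:,0]<.54]; print('handle',cv2.minAreaRect(H[:,:2].astype(np.float32)*1000),H[:,2].max())
go((.567,.3745,.026),92.5)
```

```text
((553.6336669921875, 376.49578857421875), (149.73216247558594, 50.00063705444336), 1.8739969730377197) [0.02219012 0.03034397 0.03643139]
bowl ((596.4381713867188, 378.07666015625), (63.42632293701172, 50.22353744506836), 1.0686419010162354)
handle ((509.4676818847656, 375.4327087402344), (61.37666320800781, 21.19740867614746), 1.8907982110977173) 0.033637311702535255
t 2.72 pos [0.5615 0.381  0.1501] F [0.  0.1 0.6] grip 0.998 jaw 92.7
lin [0.124, -0.0052, -0.007] twist [0.2, 0.1, -0.0]
```

```bash
python3 -m creep '[{"linear":[0.03,-0.0045,-0.0045],"twist":[0.5,0,0],"fingers":-1},{"linear":[0.06,-0.0045,-0.0045],"twist":[0.5,0,0],"fingers":-1},{"linear":[0.09,-0.0045,-0.0045],"twist":[0.5,0,0],"fingers":-1},{"linear":[0.11,-0.0045,-0.0045],"twist":[0.5,0,0],"fingers":-1},{"linear":[0.124,-0.0045,-0.0045],"twist":[0.5,0,0],"fingers":-1},{"linear":[0.124,-0.0045,-0.0045],"twist":[0.5,0,0],"fingers":-1},{"linear":[0.124,-0.0045,-0.0045],"twist":[0.5,0,0],"fingers":1},{"linear":[0.124,-0.0045,-0.0045],"twist":[0.5,0,0],"fingers":1}]' 25
python3 -m creep '[{"linear":[0,0,0],"twist":[0,0,0],"fingers":1},{"linear":[0,0,0],"twist":[0,0,0],"fingers":1},{"linear":[0,0,0],"twist":[0,0,0],"fingers":1},{"linear":[0,0,0],"twist":[0,0,0],"fingers":1},{"linear":[0,0,0],"twist":[0,0,0],"fingers":1},{"linear":[0,0,0],"twist":[0,0,0],"fingers":1}]'
```

```text
time: 3.38
position: [0.5686, 0.3758, 0.0276]
tool_rot: [-1.235, 1.189, 1.234]
ft_force: [0.2, 0.1, 0.4]
grip_width: 0.919
time: 3.88
position: [0.568, 0.375, 0.0262]
tool_rot: [-1.235, 1.191, 1.235]
ft_force: [-0.6, -0.2, 3.0]
grip_width: 0.57
```

```bash
python3 -m creep '[{"linear":[-0.01,0,0],"twist":[0,0,0],"fingers":1},{"linear":[-0.03,0,0],"twist":[0,0,0],"fingers":1},{"linear":[-0.06,0,0],"twist":[0,0,0],"fingers":1},{"linear":[-0.09,0,0],"twist":[0,0,0],"fingers":1},{"linear":[-0.12,0,0],"twist":[0,0,0],"fingers":1},{"linear":[-0.145,0,0],"twist":[0,0,0],"fingers":1},{"linear":[-0.145,0,0],"twist":[0,0,0],"fingers":1}]'
python3 - <<'E'
from h import *
im,d,p=snap('wrist','w3.png')
print("tubgrip .560,-.373")
go((.560,-.373,.17),81)
E
```

```text
time: 4.47
position: [0.5707, 0.3761, 0.1782]
tool_rot: [-1.234, 1.182, 1.231]
ft_force: [0.7, 0.1, 0.2]
grip_width: 0.573
tubgrip .560,-.373
t 4.52 pos [0.5696 0.3755 0.1751] F [ 0.1  0.1 -1.2] grip 0.574 jaw 92.0
lin [0.002, 0.0355, -0.7477] twist [11.0, 0.3, 0.3]
```

View pics/w3.png

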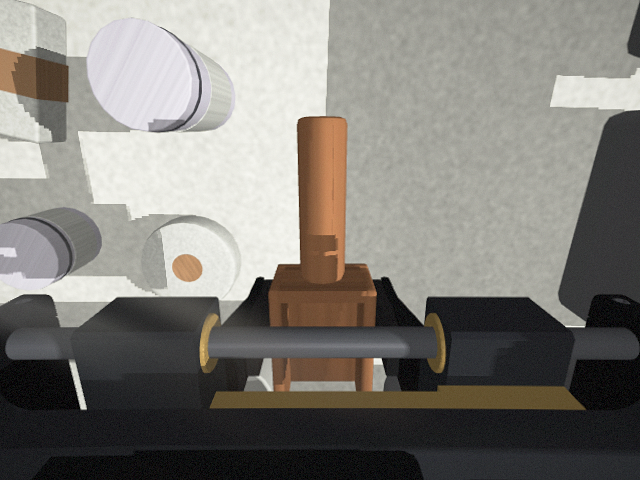

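The scoop is held level in the jaws: bowl at (323,330), handle pointing straight back to (322,120). I carry it to the tub.

```bash
python3 -m creep '[{"linear":[0,0.01,-0.32],"twist":[5,0,0],"fingers":1},{"linear":[0,0.01,-0.32],"twist":[5,0,0],"fingers":1},{"linear":[0,0.01,-0.32],"twist":[5,0,0],"fingers":1},{"linear":[0,0.01,-0.32],"twist":[5,0,0],"fingers":1},{"linear":[0,0.01,-0.32],"twist":[5,0,0],"fingers":1},{"linear":[0,0.01,-0.32],"twist":[5,0,0],"fingers":1},{"linear":[0,0.01,-0.32],"twist":[5,0,0],"fingers":1},{"linear":[0,0.01,-0.32],"twist":[5,0,0],"fingers":1}]'
python3 - <<'E'
from h import *
go((.560,-.373,.17),81)
E
```

```text
time: 5.18
position: [0.5676, 0.0489, 0.1695]
tool_rot: [-1.168, 1.239, 1.168]
ft_force: [0.1, -1.2, -1.7]
grip_width: 0.572
t 5.18 pos [0.5676 0.0489 0.1695] F [ 0.1 -1.2 -1.7] grip 0.572 jaw 86.7
lin [0.0004, -0.0164, -0.4217] twist [5.7, -0.1, -0.1]
```

```bash
python3 -m creep '[{"linear":[0,-0.01,-0.32],"twist":[6,0,0],"fingers":1},{"linear":[0,-0.01,-0.32],"twist":[6,0,0],"fingers":1},{"linear":[0,-0.01,-0.32],"twist":[6,0,0],"fingers":1},{"linear":[0,-0.01,-0.32],"twist":[6,0,0],"fingers":1},{"linear":[0,-0.01,-0.32],"twist":[6,0,0],"fingers":1},{"linear":[0,-0.01,-0.32],"twist":[6,0,0],"fingers":1},{"linear":[0,-0.01,-0.32],"twist":[6,0,0],"fingers":1},{"linear":[0,-0.01,-0.32],"twist":[6,0,0],"fingers":1}]'
python3 -m creep '[{"linear":[0,-0.007,-0.05],"twist":[0,0,0],"fingers":1},{"linear":[0,-0.007,-0.095],"twist":[0,0,0],"fingers":1},{"linear":[0,-0.007,-0.095],"twist":[0,0,0],"fingers":1},{"linear":[0,-0.007,-0.095],"twist":[0,0,0],"fingers":1},{"linear":[0,-0.007,-0.095],"twist":[0,0,0],"fingers":1},{"linear":[0,-0.007,-0.095],"twist":[0,0,0],"fingers":1}]'
python3 - <<'E'
from h import *
im,d,p=snap('wrist','w4.png')
im,d,p=snap('scene','s4.png')
go((.560,-.373,.033),81)
E
```

```text
time: 5.85
position: [0.5597, -0.2704, 0.1695]
tool_rot: [-1.09, 1.284, 1.09]
ft_force: [0.1, -1.0, -0.9]
grip_width: 0.578
time: 6.35
position: [0.5543, -0.3586, 0.1694]
tool_rot: [-1.091, 1.278, 1.096]
ft_force: [-0.0, 0.8, -1.0]
grip_width: 0.573
t 6.45 pos [ 0.5549 -0.3582  0.17  ] F [ 0.  -0.1 -0.9] grip 0.578 jaw 81.2
lin [0.137, -0.0074, -0.0141] twist [0.2, 0.1, -0.0]
```

View pics/w4.png

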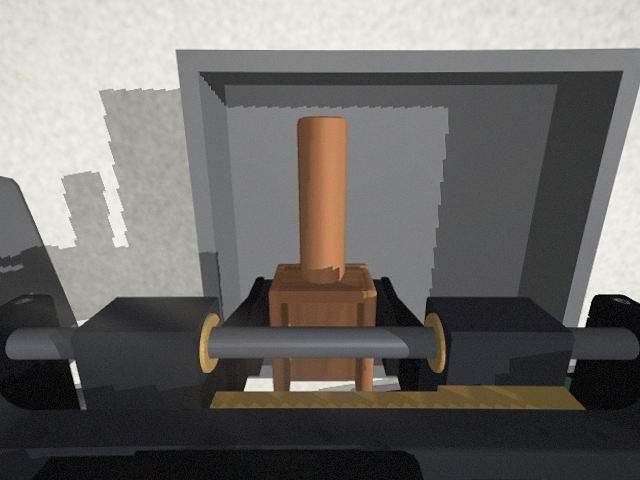

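View pics/s4.png

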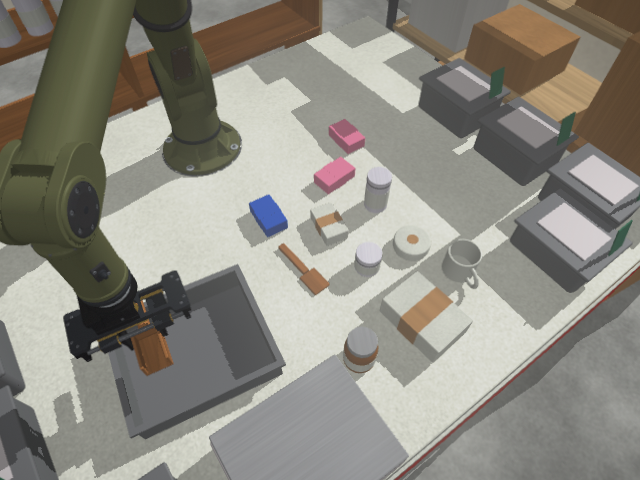

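The scoop hangs level over the tub, parallel to its short side, with its tail (322,120) inside the near wall, and the scene view confirms it. I lower it to the floor.

```bash
python3 -m creep '[{"linear":[0.02,-0.0065,-0.006],"twist":[0,0,0],"fingers":1},{"linear":[0.05,-0.0065,-0.006],"twist":[0,0,0],"fingers":1},{"linear":[0.08,-0.0065,-0.006],"twist":[0,0,0],"fingers":1},{"linear":[0.105,-0.0065,-0.006],"twist":[0,0,0],"fingers":1},{"linear":[0.122,-0.0065,-0.006],"twist":[0,0,0],"fingers":1},{"linear":[0.13,-0.0065,-0.006],"twist":[0,0,0],"fingers":1},{"linear":[0.134,-0.0065,-0.006],"twist":[0,0,0],"fingers":1},{"linear":[0.136,-0.0065,-0.006],"twist":[0,0,0],"fingers":1}]'
python3 -m creep '[{"linear":[0.001,0,0],"twist":[0,0,0],"fingers":1},{"linear":[0.001,0,0],"twist":[0,0,0],"fingers":1}]'
```

```text
time: 7.12
position: [0.5603, -0.3667, 0.0347]
tool_rot: [-1.094, 1.278, 1.093]
ft_force: [0.6, 0.4, -1.3]
grip_width: 0.571
time: 7.28
position: [0.5605, -0.3679, 0.0349]
tool_rot: [-1.094, 1.278, 1.091]
ft_force: [0.7, -0.9, -0.4]
grip_width: 0.572
```

```bash
python3 -m creep '[{"linear":[0.002,0,0],"twist":[0,0,0],"fingers":1},{"linear":[0.003,0,0],"twist":[0,0,0],"fingers":1},{"linear":[0.003,0,0],"twist":[0,0,0],"fingers":1}]'
python3 -m creep '[{"linear":[0,0,0],"twist":[0,0,0],"fingers":-0.4},{"linear":[0,0,0],"twist":[0,0,0],"fingers":-0.4},{"linear":[0,0,0],"twist":[0,0,0],"fingers":-0.4},{"linear":[-0.01,0,0],"twist":[0,0,0],"fingers":-0.4},{"linear":[-0.03,0,0],"twist":[0,0,0],"fingers":-0.4},{"linear":[-0.07,0,0],"twist":[0,0,0],"fingers":-0.4},{"linear":[-0.11,0,0],"twist":[0,0,0],"fingers":-1},{"linear":[-0.14,0,0],"twist":[0,0,0],"fingers":-1}]'
python3 - <<'E'
from h import *
im,d,p=snap('wrist','w5.png')
go((.4545,.122,.16),79)
E
```

```text
time: 7.53
position: [0.5602, -0.3679, 0.0312]
tool_rot: [-1.094, 1.279, 1.091]
ft_force: [-0.4, -0.1, 0.8]
grip_width: 0.572
time: 8.2
position: [0.5601, -0.3683, 0.1747]
tool_rot: [-1.095, 1.279, 1.09]
ft_force: [0.5, -0.5, 0.8]
grip_width: 0.782
t 8.25 pos [ 0.5626 -0.3704  0.1814] F [ 1.8 -2.2  4.2] grip 0.82 jaw 81.0
lin [0.0171, 0.1843, 0.4694] twist [2.0, -0.2, 0.7]
```

View pics/w5.png

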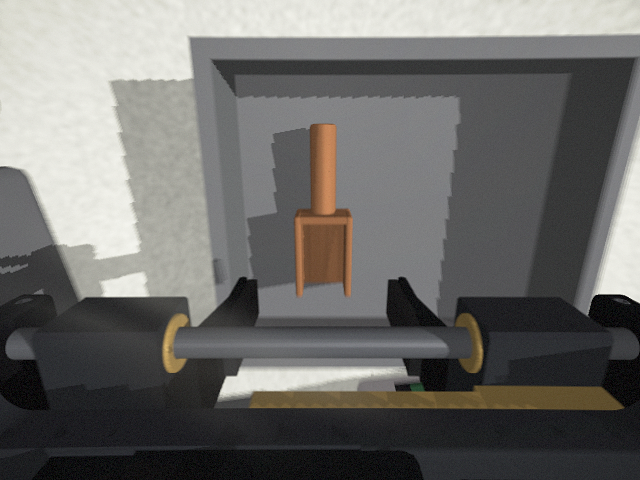

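The scoop lies flat in the tub, from (323,125) to (323,297), clear of all the walls. The brick is next.

```bash
python3 -m creep '[{"linear":[0.01,0.12,0.3],"twist":[2,0,0],"fingers":-1},{"linear":[0.01,0.12,0.3],"twist":[2,0,0],"fingers":-1},{"linear":[0.01,0.12,0.3],"twist":[2,0,0],"fingers":-1},{"linear":[0.01,0.12,0.3],"twist":[2,0,0],"fingers":-1},{"linear":[0.01,0.12,0.3],"twist":[2,0,0],"fingers":-1},{"linear":[0.01,0.12,0.3],"twist":[2,0,0],"fingers":-1},{"linear":[0.01,0.12,0.3],"twist":[2,0,0],"fingers":-1},{"linear":[0.01,0.12,0.3],"twist":[2,0,0],"fingers":-1}]'
python3 - <<'E'
from h import *
go((.4545,.122,.16),79)
E
```

```text
time: 8.92
position: [0.487, -0.049, 0.1611]
tool_rot: [-1.067, 1.291, 1.069]
ft_force: [0.3, 0.1, -0.3]
grip_width: 0.998
t 8.92 pos [ 0.487  -0.049   0.1611] F [ 0.3  0.1 -0.3] grip 0.998 jaw 79.1
lin [0.0013, 0.0642, 0.1618] twist [0.1, 0.1, 0.0]
```

```bash
python3 -m creep '[{"linear":[0,0.064,0.162],"twist":[0,0,0],"fingers":-1},{"linear":[0,0.064,0.162],"twist":[0,0,0],"fingers":-1},{"linear":[0,0.064,0.162],"twist":[0,0,0],"fingers":-1},{"linear":[0,0.064,0.162],"twist":[0,0,0],"fingers":-1},{"linear":[0,0.064,0.162],"twist":[0,0,0],"fingers":-1},{"linear":[0,0.064,0.162],"twist":[0,0,0],"fingers":-1},{"linear":[0,0.064,0.162],"twist":[0,0,0],"fingers":-1}]'
python3 - <<'E'
from h import *
im,d,p=snap('wrist','w6.png'); W=cloud(d,p)
m=(np.hypot(W[...,0]-.4545,W[...,1]-.122)<.075)&(W[...,2]>.026)&(W[...,2]<.05)
print(cv2.minAreaRect(W[m][:,:2].astype(np.float32)*1000),np.median(W[m][:,2]))
print([(np.round(r['centre'],3).tolist(),round(r['conf'],2)) for r in nets.place_of('wrist','brick_center')])
go((.4545,.122,.026),79)
E
```

```text
time: 9.5
position: [0.4564, 0.1181, 0.1609]
tool_rot: [-1.068, 1.294, 1.066]
ft_force: [1.1, -0.8, 0.9]
grip_width: 1.001
((452.2784423828125, 122.35467529296875), (60.691741943359375, 99.39146423339844), 78.5648422241211) 0.03484821745526018
[([0.335, 0.234, 0.019], 0.85), ([0.343, 0.014, 0.016], 0.85), ([0.454, 0.125, 0.019], 0.7)]
t 9.6 pos [0.4567 0.1167 0.1607] F [ 0.6 -0.1  1. ] grip 1.0 jaw 78.8
lin [0.1347, 0.0032, 0.0049] twist [-0.2, -0.0, 0.0]
```

View pics/w6.png

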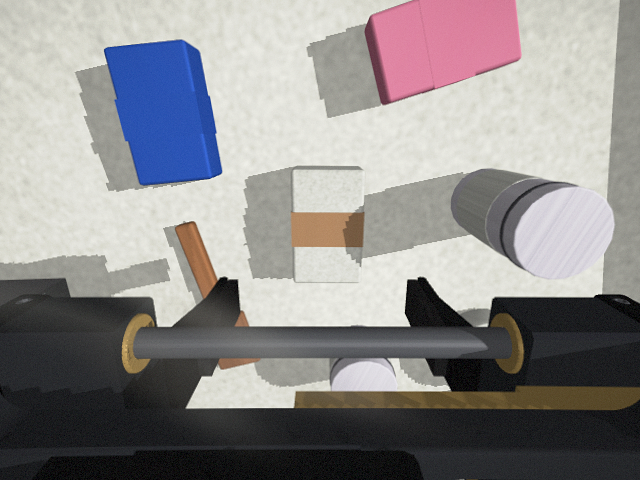

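The cream brick sits square between the jaws at columns 292–364, rows 166–283, with the tall tin at (540,220) and the spatula both clear of the fingers. Descend and grasp.

```bash
python3 -m creep '[{"linear":[0.03,0.004,0.005],"twist":[0,0,0],"fingers":-1},{"linear":[0.06,0.004,0.005],"twist":[0,0,0],"fingers":-1},{"linear":[0.09,0.004,0.005],"twist":[0,0,0],"fingers":-1},{"linear":[0.115,0.004,0.005],"twist":[0,0,0],"fingers":-1},{"linear":[0.13,0.004,0.005],"twist":[0,0,0],"fingers":-1},{"linear":[0.1345,0.004,0.005],"twist":[0,0,0],"fingers":-1},{"linear":[0.1345,0.004,0.005],"twist":[0,0,0],"fingers":-1},{"linear":[0.1345,0.004,0.005],"twist":[0,0,0],"fingers":1}]' 35
python3 -m creep '[{"linear":[0,0,0],"twist":[0,0,0],"fingers":1},{"linear":[0,0,0],"twist":[0,0,0],"fingers":1},{"linear":[0,0,0],"twist":[0,0,0],"fingers":1},{"linear":[0,0,0],"twist":[0,0,0],"fingers":1},{"linear":[0,0,0],"twist":[0,0,0],"fingers":1},{"linear":[0,0,0],"twist":[0,0,0],"fingers":1}]'
python3 - <<'E'
from h import *
go((.516,-.224,.16),81)
E
```

```text
time: 10.27
position: [0.4542, 0.1235, 0.0268]
tool_rot: [-1.065, 1.294, 1.064]
ft_force: [0.1, -0.6, -0.3]
grip_width: 0.976
time: 10.77
position: [0.4537, 0.1244, 0.0268]
tool_rot: [-1.067, 1.293, 1.066]
ft_force: [-0.4, -1.6, 5.5]
grip_width: 0.69
t 10.77 pos [0.4537 0.1244 0.0268] F [-0.4 -1.6  5.5] grip 0.69 jaw 79.0
lin [-0.1332, -0.1278, -0.33] twist [-2.0, 0.0, 0.1]
```

Gripped at 60 mm. Lift, then move across.

```bash
python3 -m creep '[{"linear":[-0.01,0,0],"twist":[0,0,0],"fingers":1},{"linear":[-0.04,0,0],"twist":[0,0,0],"fingers":1},{"linear":[-0.08,0,0],"twist":[0,0,0],"fingers":1},{"linear":[-0.12,-0.01,-0.03],"twist":[-1,0,0],"fingers":1},{"linear":[-0.133,-0.025,-0.065],"twist":[-2,0,0],"fingers":1},{"linear":[-0.133,-0.04,-0.1],"twist":[-2,0,0],"fingers":1},{"linear":[-0.133,-0.055,-0.135],"twist":[-2,0,0],"fingers":1},{"linear":[-0.133,-0.07,-0.17],"twist":[-2,0,0],"fingers":1}]'
python3 - <<'E'
from h import *
go((.516,-.224,.16),81)
E
```

```text
time: 11.43
position: [0.4897, -0.0578, 0.1603]
tool_rot: [-1.093, 1.277, 1.092]
ft_force: [0.4, 0.2, -1.6]
grip_width: 0.689
t 11.43 pos [ 0.4897 -0.0578  0.1603] F [ 0.4  0.2 -1.6] grip 0.689 jaw 81.0
lin [0.0003, -0.052, -0.1601] twist [-0.0, 0.1, 0.1]
```

```bash
python3 -m creep '[{"linear":[0,-0.052,-0.16],"twist":[0,0,0],"fingers":1},{"linear":[0,-0.052,-0.16],"twist":[0,0,0],"fingers":1},{"linear":[0,-0.052,-0.16],"twist":[0,0,0],"fingers":1},{"linear":[0,-0.052,-0.16],"twist":[0,0,0],"fingers":1},{"linear":[0,-0.052,-0.16],"twist":[0,0,0],"fingers":1},{"linear":[0,-0.052,-0.16],"twist":[0,0,0],"fingers":1},{"linear":[0,-0.052,-0.16],"twist":[0,0,0],"fingers":1}]'
python3 - <<'E'
from h import *
im,d,p=snap('wrist','w7.png')
go((.516,-.224,.032),81)
E
```

```text
time: 12.02
position: [0.5154, -0.2213, 0.1587]
tool_rot: [-1.091, 1.28, 1.093]
ft_force: [0.2, 1.6, -1.8]
grip_width: 0.688
t 12.07 pos [ 0.5157 -0.2203  0.1587] F [ 0.1 -0.3 -2. ] grip 0.685 jaw 81.1
lin [0.1267, -0.001, -0.0038] twist [0.1, 0.1, -0.1]
```

View pics/w7.png

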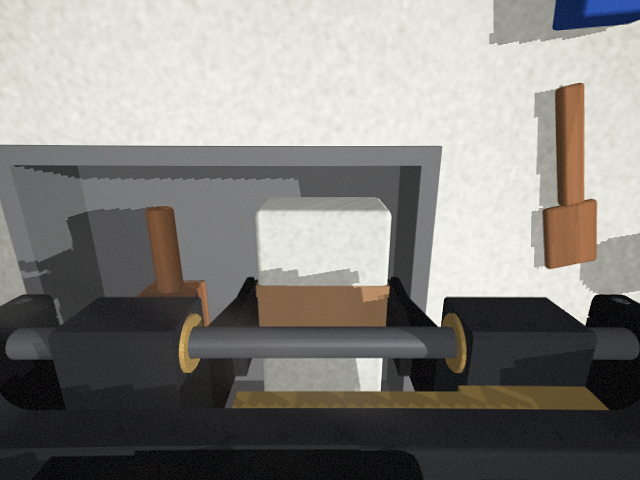

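The brick hangs level over the tub, clear of the scoop at (165,250), with about 10 mm to the near wall at row 165. I shift it 5 mm inward and lower.

```bash
python3 -m creep '[{"linear":[0.015,-0.006,-0.007],"twist":[0,0,0],"fingers":1},{"linear":[0.045,-0.006,-0.007],"twist":[0,0,0],"fingers":1},{"linear":[0.075,-0.006,-0.007],"twist":[0,0,0],"fingers":1},{"linear":[0.1,-0.006,-0.007],"twist":[0,0,0],"fingers":1},{"linear":[0.115,-0.006,-0.007],"twist":[0,0,0],"fingers":1},{"linear":[0.122,-0.006,-0.007],"twist":[0,0,0],"fingers":1},{"linear":[0.125,-0.006,-0.007],"twist":[0,0,0],"fingers":1},{"linear":[0.126,-0.006,-0.007],"twist":[0,0,0],"fingers":1}]'
python3 -m creep '[{"linear":[0.001,0,0],"twist":[0,0,0],"fingers":1},{"linear":[0.001,0,0],"twist":[0,0,0],"fingers":1},{"linear":[0.001,0,0],"twist":[0,0,0],"fingers":1}]'
```

```text
time: 12.73
position: [0.5211, -0.2287, 0.0333]
tool_rot: [-1.094, 1.278, 1.094]
ft_force: [-0.7, 0.4, -0.9]
grip_width: 0.688
time: 12.98
position: [0.5214, -0.2299, 0.0332]
tool_rot: [-1.094, 1.278, 1.091]
ft_force: [-1.1, 0.7, -2.0]
grip_width: 0.689
```

```bash
python3 -m creep '[{"linear":[0.001,0,0],"twist":[0,0,0],"fingers":1},{"linear":[0.002,0,0],"twist":[0,0,0],"fingers":1},{"linear":[0.002,0,0],"twist":[0,0,0],"fingers":1}]'
python3 -m creep '[{"linear":[0,0,0],"twist":[0,0,0],"fingers":-0.66},{"linear":[0,0,0],"twist":[0,0,0],"fingers":-0.66},{"linear":[0,0,0],"twist":[0,0,0],"fingers":-0.66},{"linear":[-0.01,0,0],"twist":[0,0,0],"fingers":-0.66},{"linear":[-0.04,0,0],"twist":[0,0,0],"fingers":-0.66},{"linear":[-0.08,0,0],"twist":[0,0,0],"fingers":-0.8},{"linear":[-0.12,0,0],"twist":[0,0,0],"fingers":-1},{"linear":[-0.14,0,0],"twist":[0,0,0],"fingers":-1}]'
python3 - <<'E'
from h import *
im,d,p=snap('wrist','w8.png')
go((.599,.127,.17),90)
E
```

```text
time: 13.23
position: [0.5213, -0.2301, 0.0318]
tool_rot: [-1.093, 1.278, 1.092]
ft_force: [-2.5, 1.3, 7.2]
grip_width: 0.687
time: 13.9
position: [0.5224, -0.2312, 0.1757]
tool_rot: [-1.096, 1.276, 1.087]
ft_force: [0.9, -1.6, 0.5]
grip_width: 0.953
t 13.95 pos [ 0.524  -0.2318  0.1784] F [ 1.8 -0.5  2.3] grip 0.976 jaw 80.9
lin [0.0083, -0.0175, 0.3661] twist [-9.1, -0.1, 0.7]
```

View pics/w8.png

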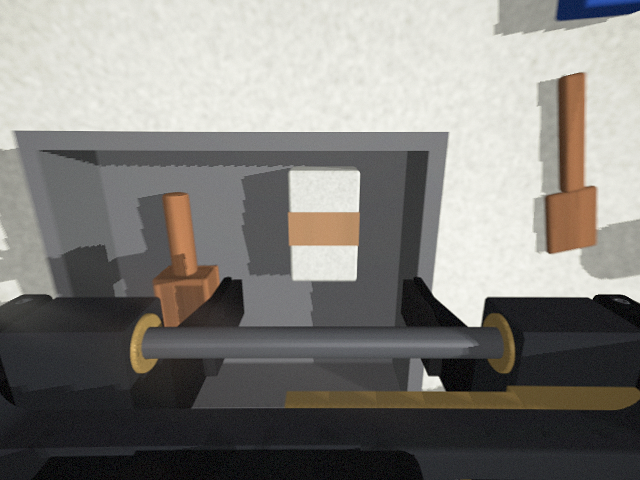

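The brick lies flat in the tub, at (325,225). On to the small tin.

```bash
python3 -m creep '[{"linear":[0.005,-0.016,0.32],"twist":[0,0,0],"fingers":-1},{"linear":[0.005,-0.016,0.32],"twist":[0,0,0],"fingers":-1},{"linear":[0.005,-0.016,0.32],"twist":[0,0,0],"fingers":-1},{"linear":[0.005,-0.016,0.32],"twist":[0,0,0],"fingers":-1},{"linear":[0.005,-0.016,0.32],"twist":[0,0,0],"fingers":-1},{"linear":[0.005,-0.016,0.32],"twist":[0,0,0],"fingers":-1},{"linear":[0.005,-0.016,0.32],"twist":[0,0,0],"fingers":-1},{"linear":[0.005,-0.016,0.32],"twist":[0,0,0],"fingers":-1}]'
python3 -m creep '[{"linear":[0,-0.002,0.042],"twist":[0,0,0],"fingers":-1},{"linear":[0,-0.002,0.042],"twist":[0,0,0],"fingers":-1},{"linear":[0,-0.002,0.042],"twist":[0,0,0],"fingers":-1},{"linear":[0,-0.002,0.042],"twist":[0,0,0],"fingers":-1}]'
python3 - <<'E'
from h import *
im,d,p=snap('wrist','w9.png'); W=cloud(d,p)
m=(np.hypot(W[...,0]-.599,W[...,1]-.127)<.045)&(W[...,2]>.054)&(W[...,2]<.07)
print(m.sum(),cv2.minEnclosingCircle(W[m][:,:2].astype(np.float32)*1000),np.median(W[m][:,2]))
print([(np.round(r['centre'],3).tolist(),round(r['conf'],2)) for r in nets.place_of('wrist','small_tin_center')])
go((.599,.127,.035),81)
E
```

```text
time: 14.62
position: [0.5865, 0.0888, 0.1653]
tool_rot: [-1.094, 1.276, 1.096]
ft_force: [1.0, 0.8, -0.1]
grip_width: 0.998
time: 14.95
position: [0.5949, 0.1244, 0.165]
tool_rot: [-1.094, 1.28, 1.092]
ft_force: [1.3, -0.2, 1.7]
grip_width: 0.999
4282 ((597.1481323242188, 127.47911071777344), 30.038898468017578) 0.05996389977934982
[([0.781, 0.141, 0.001], 0.63), ([0.599, 0.126, 0.031], 0.6)]
t 15.05 pos [0.5951 0.1229 0.1652] F [ 0.2 -0.9  0.4] grip 1.002 jaw 80.8
lin [0.1302, -0.0032, 0.0048] twist [-0.2, -0.0, 0.0]
```

View pics/w9.png

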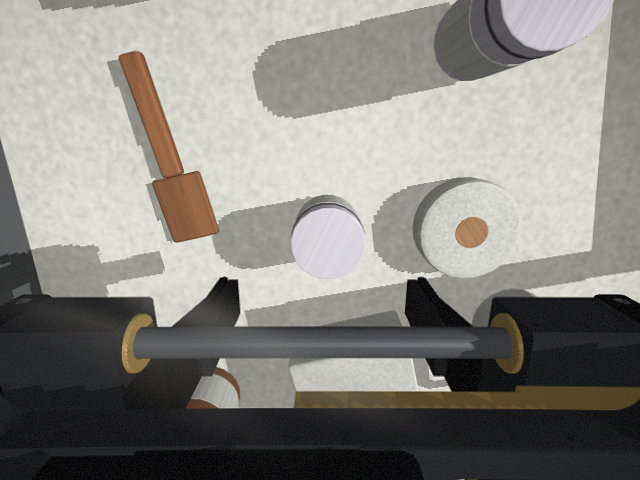

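The small tin is centred between the jaws at (328,242), and the cake at (470,230) is clear of them. Descend and grip.

```bash
python3 -m creep '[{"linear":[0.03,-0.0025,0.005],"twist":[0,0,0],"fingers":-1},{"linear":[0.06,-0.0025,0.005],"twist":[0,0,0],"fingers":-1},{"linear":[0.09,-0.0025,0.005],"twist":[0,0,0],"fingers":-1},{"linear":[0.115,-0.0025,0.005],"twist":[0,0,0],"fingers":-1},{"linear":[0.128,-0.0025,0.005],"twist":[0,0,0],"fingers":-1},{"linear":[0.13,-0.0025,0.005],"twist":[0,0,0],"fingers":-1},{"linear":[0.13,-0.0025,0.005],"twist":[0,0,0],"fingers":-1},{"linear":[0.13,-0.0025,0.005],"twist":[0,0,0],"fingers":1}]' 30
python3 -m creep '[{"linear":[0,0,0],"twist":[0,0,0],"fingers":1},{"linear":[0,0,0],"twist":[0,0,0],"fingers":1},{"linear":[0,0,0],"twist":[0,0,0],"fingers":1},{"linear":[0,0,0],"twist":[0,0,0],"fingers":1},{"linear":[0,0,0],"twist":[0,0,0],"fingers":1},{"linear":[0,0,0],"twist":[0,0,0],"fingers":1}]'
python3 - <<'E'
from h import *
go((.633,-.253,.17),81)
E
```

```text
time: 15.72
position: [0.5997, 0.1291, 0.0368]
tool_rot: [-1.093, 1.277, 1.09]
ft_force: [-0.5, -0.6, 0.9]
grip_width: 0.976
time: 16.22
position: [0.5987, 0.1294, 0.0358]
tool_rot: [-1.093, 1.279, 1.092]
ft_force: [-0.9, -0.8, 4.0]
grip_width: 0.68
t 16.22 pos [0.5987 0.1294 0.0358] F [-0.9 -0.8  4. ] grip 0.68 jaw 81.0
lin [-0.1342, -0.0938, -0.3723] twist [-0.0, 0.0, 0.1]
```

```bash
python3 -m creep '[{"linear":[-0.01,0,0],"twist":[0,0,0],"fingers":1},{"linear":[-0.04,0,0],"twist":[0,0,0],"fingers":1},{"linear":[-0.08,0,0],"twist":[0,0,0],"fingers":1},{"linear":[-0.12,-0.008,-0.03],"twist":[0,0,0],"fingers":1},{"linear":[-0.134,-0.017,-0.065],"twist":[0,0,0],"fingers":1},{"linear":[-0.134,-0.026,-0.1],"twist":[0,0,0],"fingers":1},{"linear":[-0.134,-0.035,-0.135],"twist":[0,0,0],"fingers":1},{"linear":[-0.134,-0.044,-0.17],"twist":[0,0,0],"fingers":1}]'
python3 -m creep '[{"linear":[0,-0.05,-0.2],"twist":[0,0,0],"fingers":1},{"linear":[0,-0.05,-0.2],"twist":[0,0,0],"fingers":1},{"linear":[0,-0.05,-0.2],"twist":[0,0,0],"fingers":1},{"linear":[0,-0.05,-0.2],"twist":[0,0,0],"fingers":1},{"linear":[0,-0.05,-0.2],"twist":[0,0,0],"fingers":1},{"linear":[0,-0.05,-0.2],"twist":[0,0,0],"fingers":1},{"linear":[0,-0.05,-0.2],"twist":[0,0,0],"fingers":1},{"linear":[0,-0.05,-0.2],"twist":[0,0,0],"fingers":1}]'
python3 - <<'E'
from h import *
im,d,p=snap('wrist','w10.png')
im,d,p=snap('scene','s10.png')
go((.632,-.256,.042),81)
E
```

```text
time: 16.88
position: [0.6152, -0.0471, 0.1703]
tool_rot: [-1.093, 1.278, 1.092]
ft_force: [0.6, 0.3, -1.3]
grip_width: 0.682
time: 17.55
position: [0.633, -0.2501, 0.1687]
tool_rot: [-1.091, 1.279, 1.094]
ft_force: [0.3, 0.7, -1.0]
grip_width: 0.68
t 17.65 pos [ 0.6338 -0.2481  0.1688] F [ 0.   0.4 -2.5] grip 0.683 jaw 81.2
lin [0.1268, 0.0005, -0.0083] twist [0.2, 0.1, -0.0]
```

View pics/w10.png

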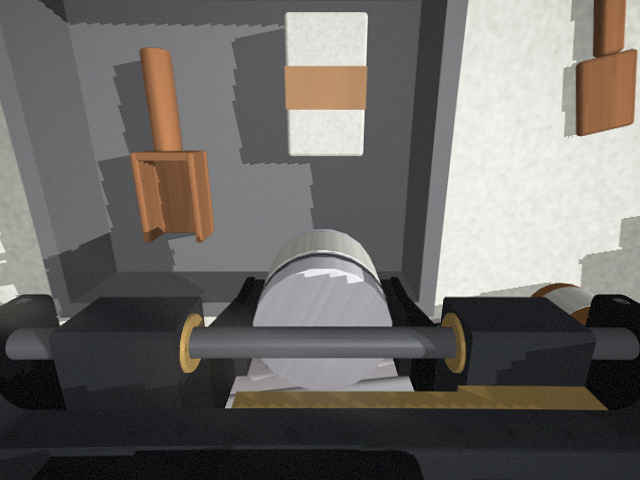

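View pics/s10.png

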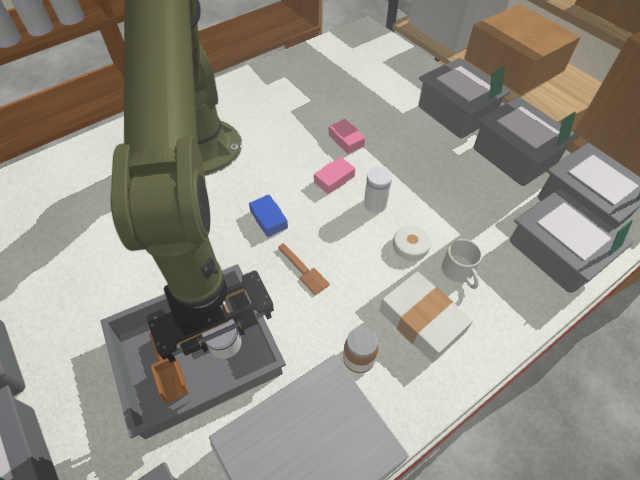

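The tin is held upright, with brick (325,85) and scoop (175,150) both clear of the drop spot. I lower it.

```bash
python3 -m creep '[{"linear":[0.015,0,-0.008],"twist":[0,0,0],"fingers":1},{"linear":[0.045,0,-0.008],"twist":[0,0,0],"fingers":1},{"linear":[0.075,0,-0.008],"twist":[0,0,0],"fingers":1},{"linear":[0.1,0,-0.008],"twist":[0,0,0],"fingers":1},{"linear":[0.115,0,-0.008],"twist":[0,0,0],"fingers":1},{"linear":[0.122,0,-0.008],"twist":[0,0,0],"fingers":1},{"linear":[0.125,0,-0.008],"twist":[0,0,0],"fingers":1},{"linear":[0.126,0,-0.008],"twist":[0,0,0],"fingers":1}]'
python3 -m creep '[{"linear":[0.001,0,0],"twist":[0,0,0],"fingers":1},{"linear":[0.0015,0,0],"twist":[0,0,0],"fingers":1},{"linear":[0.0015,0,0],"twist":[0,0,0],"fingers":1}]'
```

```text
time: 18.32
position: [0.6324, -0.2586, 0.0433]
tool_rot: [-1.094, 1.279, 1.092]
ft_force: [-1.1, -0.2, -1.8]
grip_width: 0.686
time: 18.57
position: [0.6328, -0.259, 0.0429]
tool_rot: [-1.094, 1.278, 1.091]
ft_force: [-0.1, 0.0, -1.8]
grip_width: 0.681
```

```bash
python3 -m creep '[{"linear":[0.001,0,0],"twist":[0,0,0],"fingers":1},{"linear":[0.002,0,0],"twist":[0,0,0],"fingers":1},{"linear":[0.002,0,0],"twist":[0,0,0],"fingers":1}]'
python3 -m creep '[{"linear":[0,0,0],"twist":[0,0,0],"fingers":-0.66},{"linear":[0,0,0],"twist":[0,0,0],"fingers":-0.66},{"linear":[0,0,0],"twist":[0,0,0],"fingers":-0.66},{"linear":[-0.01,0,0],"twist":[0,0,0],"fingers":-0.66},{"linear":[-0.04,0,0],"twist":[0,0,0],"fingers":-0.66},{"linear":[-0.08,0,0],"twist":[0,0,0],"fingers":-0.8},{"linear":[-0.12,0,0],"twist":[0,0,0],"fingers":-1},{"linear":[-0.16,0,0],"twist":[0,0,0],"fingers":-1}]'
python3 -m creep '[{"linear":[0,0.1,0.3],"twist":[0,0,0],"fingers":-1},{"linear":[0,0.1,0.3],"twist":[0,0,0],"fingers":-1},{"linear":[0,0.1,0.3],"twist":[0,0,0],"fingers":-1},{"linear":[0,0.1,0.3],"twist":[0,0,0],"fingers":-1},{"linear":[0,0.1,0.3],"twist":[0,0,0],"fingers":-1},{"linear":[0,0.1,0.3],"twist":[0,0,0],"fingers":-1},{"linear":[0,0.1,0.3],"twist":[0,0,0],"fingers":-1},{"linear":[0,0.1,0.3],"twist":[0,0,0],"fingers":-1}]'
python3 - <<'E'
from h import *
q=(.5593,-.3018,np.deg2rad(-9.1)); c,s=np.cos(q[2]),np.sin(q[2])
for n in ['top','scene']:
    im,d,p=snap(n,n+'9.png'); W=cloud(d,p)
    X=W[...,0]-q[0];Y=W[...,1]-q[1]; x=c*X+s*Y;y=-s*X+c*Y;z=W[...,2]
    m=(abs(x)<.108)&(abs(y)<.133)&(z>.018)
    k,l,st,_=cv2.connectedComponentsWithStats(m.astype(np.uint8))
    for i in range(1,k):
        if st[i,4]>60:
            mm=l==i; Q=np.stack([x[mm],y[mm]],1).astype(np.float32)*1000
            r=cv2.minAreaRect(Q); print(n,st[i,4],np.round(r[0]),np.round(r[1]),round(r[2]),'z',np.percentile(z[mm],[5,50,95]).round(3))
    for lb in ['brick_center','small_tin_center','scoop_grip','scoop_lip','scoop_tail','tall_tin_center','tea_cake_center','spatula_center','honey_jar','cup','big_block']:
        print(lb,[(np.round(r['centre'],3).tolist(),round(r['conf'],2)) for r in nets.place_of(n,lb)][:5])
print(readout.get_state()['time'])
E
```

```text
time: 18.82
position: [0.6326, -0.2588, 0.0409]
tool_rot: [-1.093, 1.278, 1.092]
ft_force: [-0.9, 1.0, 4.0]
grip_width: 0.683
time: 19.48
position: [0.6315, -0.2587, 0.2018]
tool_rot: [-1.092, 1.28, 1.092]
ft_force: [1.2, -0.9, -0.2]
grip_width: 0.958
time: 20.15
position: [0.5791, 0.0593, 0.2003]
tool_rot: [-1.094, 1.275, 1.098]
ft_force: [0.7, 0.7, 0.2]
grip_width: 0.998
top 597 [66. 54.] [59. 59.] 69 z [0.03  0.065 0.069]
top 603 [  0. -67.] [151.  53.] 3 z [0.024 0.036 0.044]
top 1103 [-47.  64.] [ 63. 101.] 90 z [0.033 0.04  0.045]
brick_center [([0.519, -0.229, 0.018], 0.94), ([0.33, 0.231, 0.017], 0.94), ([0.226, 0.359, 0.016], 0.71)]
small_tin_center [([0.633, -0.262, 0.031], 0.71)]
scoop_grip [([0.515, -0.359, 0.022], 0.95)]
scoop_lip [([0.621, -0.377, 0.024], 0.78)]
scoop_tail [([0.477, -0.356, 0.023], 0.87), ([0.507, -0.002, 0.005], 0.42)]
tall_tin_center [([0.466, 0.266, 0.058], 0.79), ([0.476, -0.354, 0.027], 0.22)]
tea_cake_center [([0.614, 0.254, 0.015], 0.63)]
spatula_center [([0.506, -0.005, 0.002], 0.54)]
honey_jar [([0.766, -0.031, -0.002], 0.64)]
cup [([0.73, 0.302, 0.002], 0.65)]
big_block [([0.78, 0.136, 0.003], 0.93)]
scene 1324 [-49.  63.] [102.  61.] 1 z [0.029 0.041 0.043]
scene 841 [ -2. -66.] [150.  51.] 0 z [0.022 0.036 0.043]
scene 969 [67. 52.] [60. 60.] 36 z [0.028 0.065 0.068]
brick_center [([0.521, -0.228, 0.022], 0.79), ([0.342, 0.012, 0.016], 0.6)]
small_tin_center []
scoop_grip [([0.517, -0.366, 0.025], 0.66)]
scoop_lip []
scoop_tail [([0.472, -0.352, 0.023], 0.96), ([0.629, -0.258, 0.006], 0.27), ([0.783, 0.137, -0.001], 0.2)]
tall_tin_center []
tea_cake_center [([0.618, 0.248, 0.014], 0.7)]
spatula_center [([0.512, -0.002, 0.009], 0.61)]
honey_jar [([0.765, -0.029, -0.003], 0.89), ([0.519, -0.231, 0.003], 0.62)]
cup [([0.728, 0.299, 0.0], 0.87), ([0.62, -0.378, 0.026], 0.56)]
big_block [([0.783, 0.137, 0.002], 0.78)]
21.35
```

View pics/top9.png

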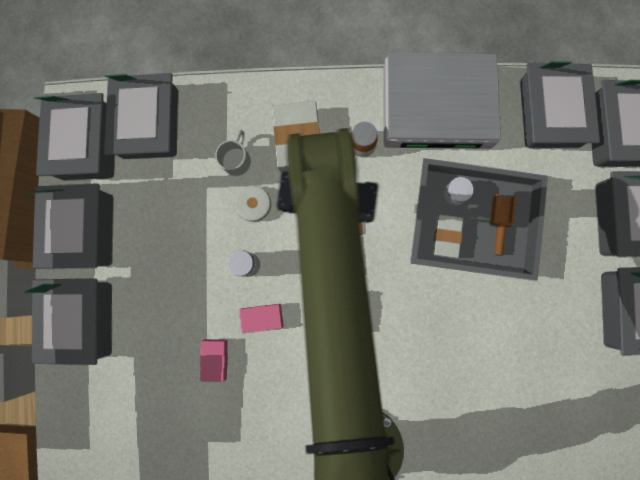

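View pics/scene9.png

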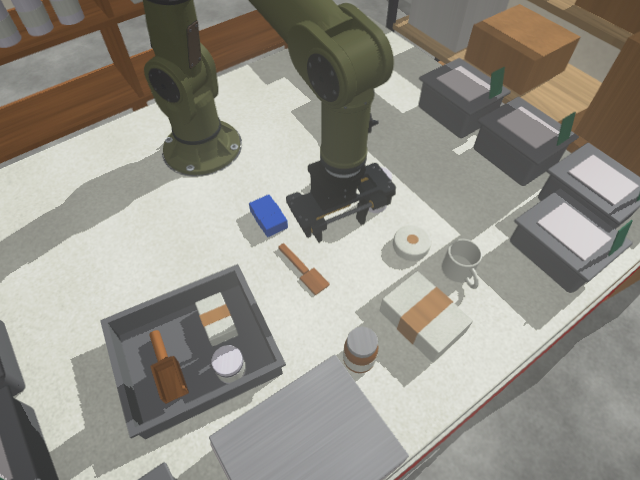

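Both views show all three in the tub: tin at (460,187) in the top view, scoop at (502,222), brick at (449,236). Their tops are at 65, 36–44 and 40 mm, as expected on the floor. The bystanders match their starting positions, and the arm is clear. Handing in.

```bash
python3 -c "
from h import *
s=readout.get_state();print(np.abs(s['qd']).max(),s['ft_force'])
print(job.close_job())"
```

```text
0.001376084654361736 [-0.12024338 -0.26389199 -0.12671214]
the job is handed in; nothing more can be done
None
```

The scoop, tea brick and small tin are all packed in the tub, and I handed the job in at about 21 s. Each one was lowered until it sat on, or within about 1 mm of, the tub floor before I let go.

| Item | Position in tub, x / y (mm) | Top above counter (mm) | Resting state |
|---|---|---|---|
| Brick | −48 / 64 | 40 | flat on the floor |
| Small tin | 66 / 53 | 65 | upright on the floor |
| Scoop | 0 / −67 | 44 at most | both ends inside the walls and below the rim |

- **Agreement between views:** Depth measurements from the top and scene cameras matched to about 4 mm.
- **Bystanders:** Where the networks reported them at the end, every bystander was within about 5 mm of its starting position. The look-alikes were not touched.
- **Arm:** It was still, touching nothing, when I handed in.
- **Checks that disagreed:** The scene-camera network did not report the small tin, scoop lip or tall tin in the last picture. It also gave a few false hits, such as a honey jar at the brick. The top view and the depth data settled each of these.

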